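# Run the leak wand along the lid joint of an instrument case

### The job

Check the lid joint of the metal instrument case with the leak-test wand. Draw the wand out of its charging dock by the neck, lay it flat on the trolley top and let go, then take it again by its square handle. With the sprung tip resting lightly down in the Z-shaped channel between the two lid leaves, follow the channel slowly (about 3 cm a second) from the latch end round both bends to the end with the wire bail handle; then lay the wand flat on the trolley top again, leaving the bottle, forceps and dish where they are.

Things in the scene. Friction and masses are not known exactly. Their poses are not given: they have to be found in the camera images.
- wand: Leak-test wand, 170 mm long, 150 g: white square-section handle 80 x 30 x 30 mm, round steel neck 12 mm thick, sprung ball tip on a thin stem. Origin mid-handle on the long axis; +x to the tip (handle to +40 mm, neck to +95, ball centre +125). Starts level in the dock, handle wholly inside, neck sticking out of the mouth, axis 27 mm above the trolley top (15 mm when flat on it)
- wand_nose: Ball tip of the wand, 10 mm across; origin at the ball's centre, axes as the wand's. It gives up to 8 mm into the neck along the wand against a light spring (1 N to start, 3 N when fully in). Sloped tip-down by 25 degrees or more, the neck clears the lid
- dock: Grey plastic charging dock, fixed: 100 mm deep, 60 mm wide, 58 mm high, with a roofed tunnel 38 x 38 mm, 88 mm deep, floor 12 mm above the trolley top. Origin at the foot of the mouth, mid-width; the tunnel runs from the mouth along +x. The wand comes straight out along -x
- case: Metal instrument case, fixed, 130 (x) by 180 (y) mm, 62 mm high. Origin under its centre. Z-shaped channel with dark gasket floor between two steel lid leaves: 16 mm wide, 7 deep, open at the ends. Runs from the latch end (y = +90; a block stands out 15 mm) along x = +18 to y = 0, crosses to x = -18, runs on to the other end (y = -90; a wire bail handle stands out 21 mm)
- seam0 (a point): Point on the channel's centre line, start, at the latch end; 5 mm above the channel floor, where the ball's centre is when it touches the floor. In the case's frame at x = 18, y = 66 mm
- seam1 (a point): Point on the channel's centre line, middle of the first straight; 5 mm above the channel floor, where the ball's centre is when it touches the floor. In the case's frame at x = 18, y = 33 mm
- seam2 (a point): Point on the channel's centre line, first bend; 5 mm above the channel floor, where the ball's centre is when it touches the floor. In the case's frame at x = 18, y = 0 mm
- seam3 (a point): Point on the channel's centre line, second bend; 5 mm above the channel floor, where the ball's centre is when it touches the floor. In the case's frame at x = -18, y = 0 mm
- seam4 (a point): Point on the channel's centre line, middle of the last straight; 5 mm above the channel floor, where the ball's centre is when it touches the floor. In the case's frame at x = -18, y = -33 mm
- seam5 (a point): Point on the channel's centre line, far end, at the bail handle; 5 mm above the channel floor, where the ball's centre is when it touches the floor. In the case's frame at x = -18, y = -66 mm
- spray: White plastic bottle, 60 mm across, 150 mm high, a bystander; origin under its centre
- forceps: Steel forceps with two finger rings lying flat, about 160 mm long, 8 mm high, a bystander; origin under its middle
- dish: Round steel dish, 110 mm across, 35 mm high, a bystander; origin under its centre
Things that resemble listed ones, but are neither listed nor needed, are in the scene too. Of the things that look like the case, take the one that is farthest to the robot's right at the start.

How it is judged (in metres and radians):
On the way, in this order (a step that is already met when the one before it is completed fails the run):
1. the wand lies flat on the trolley top, out of the dock, let go (height (world z) of wand below 0.02 m and angle between wand's own x axis and vertical between 1.47 and 1.67 rad and contact force between the fingers and wand below 0.1 N and linear speed of wand below 0.02 m/s), for 0.2 s.
2. tip down in the channel at seam0 (start, at the latch end; ball centre within 9 mm of it and 3 mm of touching the channel floor), going slower than 80 mm/s, wand held by the handle (distance between wand_nose and seam0 below 0.009 m and z of wand_nose in the frame of case below 0.063 m and linear speed of wand below 0.08 m/s and x of the grasp point in the frame of wand below 0.045 m and contact force between the fingers and wand above 0.5 N), for 0.15 s.
3. tip down in the channel at seam1 (middle of the first straight; ball centre within 9 mm of it and 3 mm of touching the channel floor), going slower than 80 mm/s, wand held by the handle (distance between wand_nose and seam1 below 0.009 m and z of wand_nose in the frame of case below 0.063 m and linear speed of wand below 0.08 m/s and x of the grasp point in the frame of wand below 0.045 m and contact force between the fingers and wand above 0.5 N), for 0.15 s.
4. tip down in the channel at seam2 (first bend; ball centre within 9 mm of it and 3 mm of touching the channel floor), going slower than 80 mm/s, wand held by the handle (distance between wand_nose and seam2 below 0.009 m and z of wand_nose in the frame of case below 0.063 m and linear speed of wand below 0.08 m/s and x of the grasp point in the frame of wand below 0.045 m and contact force between the fingers and wand above 0.5 N), for 0.15 s.
5. tip down in the channel at seam3 (second bend; ball centre within 9 mm of it and 3 mm of touching the channel floor), going slower than 80 mm/s, wand held by the handle (distance between wand_nose and seam3 below 0.009 m and z of wand_nose in the frame of case below 0.063 m and linear speed of wand below 0.08 m/s and x of the grasp point in the frame of wand below 0.045 m and contact force between the fingers and wand above 0.5 N), for 0.15 s.
6. tip down in the channel at seam4 (middle of the last straight; ball centre within 9 mm of it and 3 mm of touching the channel floor), going slower than 80 mm/s, wand held by the handle (distance between wand_nose and seam4 below 0.009 m and z of wand_nose in the frame of case below 0.063 m and linear speed of wand below 0.08 m/s and x of the grasp point in the frame of wand below 0.045 m and contact force between the fingers and wand above 0.5 N), for 0.15 s.
7. tip down in the channel at seam5 (far end, at the bail handle; ball centre within 9 mm of it and 3 mm of touching the channel floor), going slower than 80 mm/s, wand held by the handle (distance between wand_nose and seam5 below 0.009 m and z of wand_nose in the frame of case below 0.063 m and linear speed of wand below 0.08 m/s and x of the grasp point in the frame of wand below 0.045 m and contact force between the fingers and wand above 0.5 N), for 0.15 s.
At the end, for the whole second after the job is handed in: The wand lies flat on the trolley top (axis within 0.1 rad of level and below 20 mm), at rest, off the case and out of the dock; the bottle, forceps and dish are within 30 mm of where they began (height (world z) of wand below 0.02 m and angle between wand's own x axis and vertical between 1.47 and 1.67 rad and linear speed of wand below 0.02 m/s and contact force between wand and case below 0.1 N and distance of each of spray, forceps, dish from where it was at the start of the episode below 0.03 m); the robot touches nothing.
It fails at once if the tip presses or knocks the case with more than 20 N (contact force between wand and case above 20 N).
It fails at once if with the tip in the channel (between the first and last 16 mm of the traced length) the wand moves faster than 100 mm/s (z of wand_nose in the frame of case below 0.064 m and y of wand_nose in the frame of case between -0.05 and 0.05 m and x of wand_nose in the frame of case between -0.03 and 0.03 m and linear speed of wand above 0.1 m/s).
It fails at once if the bottle is pushed more than 50 mm or tipped (distance of spray from where it was at the start of the episode above 0.05 m or angle between spray's own z axis and vertical above 0.5 rad).
It fails at once if the forceps is pushed more than 50 mm or tipped (distance of forceps from where it was at the start of the episode above 0.05 m or angle between forceps's own z axis and vertical above 0.5 rad).
It fails at once if the dish is pushed more than 50 mm or tipped (distance of dish from where it was at the start of the episode above 0.05 m or angle between dish's own z axis and vertical above 0.5 rad).
It also fails if it takes over 67 s, if anything falls off the work surface, if the arm or the gripper's body presses on something with over 40 N, if the wrist force passes 120 N, or if a joint passes its speed limit or range.

### The arm

A 6-joint arm with a two-finger parallel gripper is mounted at the origin on the work surface. World frame = base frame: x ahead of the robot, y to its left, z up, the work surface at z = 0. Lengths are in mm, angles in rad, forces in N, time in s.
With the tool pointing down it reaches from about 375 to 900 mm from the base axis. Payload 3.1 kg.
Tool frame: the origin (TCP) lies at the very end of the fingers, on their centre line; the grasp point (between the pads) lies 19 mm behind it; z points along the fingers, y is the line along which they close (so a half turn about z gives the same grasp; the last joint's range is limited). The gripper opens to 87 mm and grips with 3 to 60 N. Pads are 19 mm wide; open, the fingers measure 117 mm over their backs; the gripper's body (75 mm by 190 mm) begins 51 mm behind the grasp point.
Start: joints at [1.105, 0.527, 1.433, -0, 1.181, -0.178], TCP at [177.361, 599.283, 222.548] pointing down, gripper open.
Joint ranges: [-3.08, 3.08], [-0.75, 2.2], [0.22, 2.44], [-1.43, 4.57], [0, 2.65], [-2.85, 2.85]. Speed limits (rad/s): [2.79, 2.79, 3.14, 3.14, 3.14, 3.14].

### API

Orientations are given as a unit quaternion [x, y, z, w].
In Python, from station import bot, imaging gives the robot as it stands.
- The arm moves only by the shell command python3 -m pendant 'ROWS'. ROWS is JSON, a list of rows, each an object with "fingers": the closure, from 0 (fully open) to 1 (shut); "delta_pos": the shift along the tool's x, y, z in m, a list of three; "turn": the turn about the tool's z in rad. A call has 1 to 10 rows; each row is the pose to reach, as a shift and turn from the pose commanded when the call began, along the tool's axes at that moment; what a row does not reach only later rows make up. A row lasts 1/10 s, in which the tool goes at most 50 mm and 8.59 degrees, less where a joint would pass 70% of its speed; a pose out of reach is approached as far as the arm can. A call with a gripper value outside its range is refused whole. The fingers move at their own pace and stop on an object; the grip force is fixed at half the most. Time passes only in rows, so rows that repeat a pose let the fingers close. It gives the time, the measured TCP pose, the force, the opening and the grip force at its end, in the units of the state.
- bot.read_state(): the state, without advancing time (a new reading comes with each control period).
- imaging.get_image(name): name is "scene" or "top"; returns the picture (420x560x3 uint8, red, green, blue); there is no depth.
- imaging.camera_info(name): a dict with "intrinsics" (3x3 intrinsics, pixels), "R" (3x3) and "t" (3): a world point X has camera coordinates R X + t. Camera axes: x right, y down, z forward; pixel columns grow to the right and rows downward; lengths in mm; the calibration is good to about 2 mm. A picture is of the moment at which its call begins. camera_info takes no time and is no camera call.
- bot.finish_job(): hands the job in; it is judged then, once.
The state is a dict: "t": time; "joint_positions": joint angles; "dq": joint speeds; "tau": joint torques, N m; "eef_pos": TCP position; "tool_rot": TCP orientation; "wrist_force": force on the tool from outside, world axes, zero at the start; "ft_torque": the same for the moment, N m; "finger_gap": opening from 0.0 (shut) to 1.0 (fully open); "grasp_force": force on a finger pad.
Only numpy, scipy, OpenCV 4.12 (cv2) and the standard library are available. Lean on these libraries where they do the work, as an engineer would, in place of code of your own. Each camera call takes 0.05 s, during which the arm holds its last target. There are 200 camera calls.

## Working session

There is one attempt and no reset: what is moved stays moved. The work goes in short steps, Python scripts to look and compute and a shell command to move; the robot and the scene stay as the last step left them, time stands still between calls to the robot, and variables do not carry over. Pictures are saved under pics/ and viewed, at most 10 in all, crops included, and the job is handed in when it is done.

```bash
mkdir -p pics; ls; python3 - <<'E'
from station import bot, imaging
import cv2,numpy as np
np.set_printoptions(suppress=True,precision=4)
for n in("scene","top"):
    im=imaging.get_image(n); cv2.imwrite(f"pics/{n}0.png",im[:,:,::-1]); c=imaging.camera_info(n); print(n,c)
print(bot.read_state())
E
```

```text
pics
scene {'intrinsics': array([[523.7508,   0.    , 272.5037],
       [  0.    , 523.7508, 216.1334],
       [  0.    ,   0.    ,   1.    ]]), 'R': array([[-0.8287,  0.5596,  0.007 ],
       [ 0.389 ,  0.5849, -0.7117],
       [-0.4024, -0.5871, -0.7024]]), 't': array([ 361.0231, -245.4696, 1680.5006])}
top {'intrinsics': array([[496.5937,   0.    , 280.6419],
       [  0.    , 496.5937, 207.827 ],
       [  0.    ,   0.    ,   1.    ]]), 'R': array([[-0.0032, -0.9997, -0.0233],
       [-0.9886,  0.0067, -0.1507],
       [ 0.1508,  0.0226, -0.9883]]), 't': array([ 185.2453,  536.0254, 1288.1514])}
{'t': 0.1, 'joint_positions': array([ 1.1045,  0.5283,  1.4338, -0.    ,  1.1814, -0.1785]), 'dq': array([-0.0002, -0.001 , -0.0021,  0.0005,  0.    , -0.0011]), 'tau': array([ -0.0002, -44.0983, -17.7149,   0.0635,   0.0534,  -0.    ]), 'eef_pos': array([177.0968, 598.7061, 221.6892]), 'tool_rot': array([ 0.1434,  0.9897, -0.0009, -0.0003]), 'wrist_force': array([ 0.5611, -0.4702,  0.8984]), 'ft_torque': array([ 0.0132, -0.0482, -0.0335]), 'grasp_force': 0.0, 'finger_gap': 1.0044404001583174}
```

View pics/top0.png

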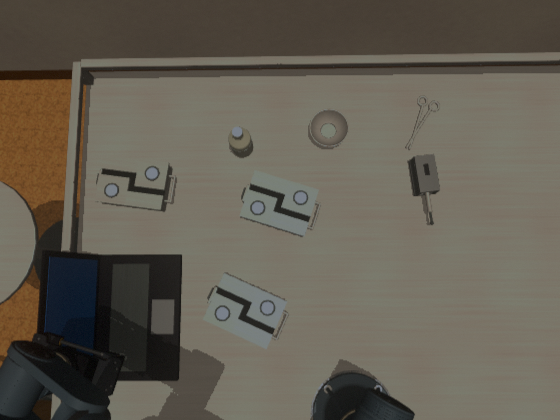

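View pics/scene0.png

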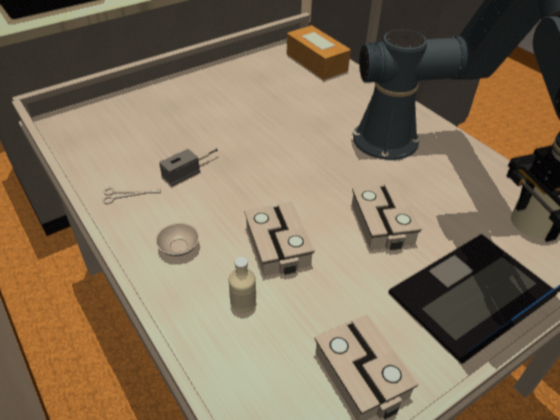

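The top picture shows three case-like things at pixels (136,187), (281,203) and (246,310). (281,203) is the farthest right (-y). There is one dock at (424,175) with the wand's neck running to (431,222). The bottle is at (240,140), the dish at (328,128) and the forceps at (422,120). Next, a close crop of the choice.

```bash
cat > h.py <<'E'
import numpy as np, cv2
from station import bot, imaging
from scipy.spatial.transform import Rotation as Rn
np.set_printoptions(suppress=True,precision=4)
def px2w(n,u,v,z):
    c=imaging.camera_info(n); K,R,t=c['intrinsics'],np.array(c['R']),np.array(c['t'])
    d=R.T@np.linalg.solve(K,[u,v,1.]); o=-R.T@t
    return o+d*(z-o[2])/d[2]
def w2px(n,X):
    c=imaging.camera_info(n); p=c['intrinsics']@(np.array(c['R'])@np.asarray(X,float)+c['t']); return p[:2]/p[2]
E
python3 - <<'E'
from h import *
im=cv2.imread("pics/top0.png")
a=cv2.resize(im[160:250,228:333],None,fx=5,fy=5,interpolation=cv2.INTER_CUBIC)
b=cv2.resize(im[145:230,400:448],None,fx=5.3,fy=5.3,interpolation=cv2.INTER_CUBIC)
h=np.zeros((455,800,3),np.uint8); h[:a.shape[0],:a.shape[1]]=a; h[:b.shape[0],530:530+b.shape[1]]=b
cv2.imwrite("pics/crop1.png",np.clip(h*1.5,0,255).astype(np.uint8))
for u,v in((136,187),(281,203),(246,310)): print(px2w("top",u,v,62))
E
```

```text
[593.0357 569.1905  62.    ]
[546.9242 181.1347  62.    ]
[269.5355 271.8531  62.    ]
```

View pics/crop1.png

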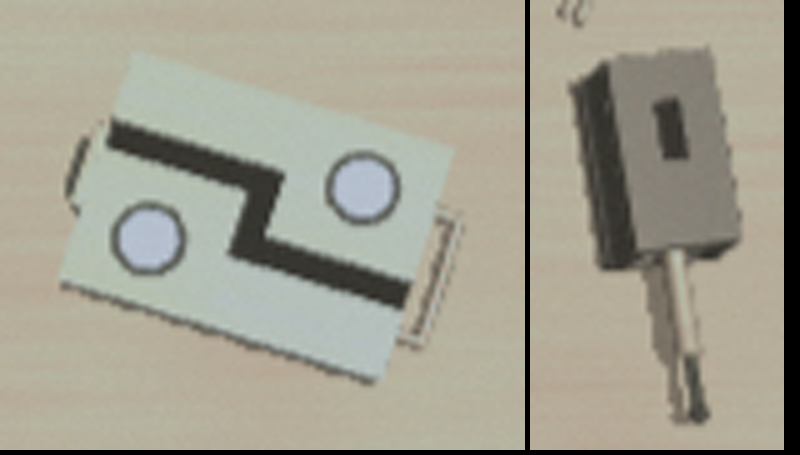

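The choice holds up: latch block on the left (+y), bail on the right, and the channel running from the upper left, crossing down, to the lower right as described. The dock's neck and ball run down from its mouth, with the ball at crop (697,412). Next I fit the poses.

```bash
cat >> h.py <<'E'
def caseX(p,P): # p=(x,y,yaw)
    P=np.asarray(P,float).reshape(-1,3); c,s=np.cos(p[2]),np.sin(p[2])
    return np.c_[p[0]+c*P[:,0]-s*P[:,1],p[1]+s*P[:,0]+c*P[:,1],P[:,2]]
E
python3 - <<'E'
from h import *
from scipy.optimize import least_squares, minimize
q=lambda a,x0,y0,f:[(a[0]+.5)/f-.5+x0,(a[1]+.5)/f-.5+y0]
# lid corners
C=[(135,53),(453,148),(375,380),(62,283)]; M=[(65,90,62),(65,-90,62),(-65,-90,62),(-65,90,62)]
C=np.array([q(a,228,160,5) for a in C])
f=lambda p:(np.array([w2px("top",X) for X in caseX(p,M)])-C).ravel()
r=least_squares(f,[547,181,-.28]); print("corners",r.x,r.fun)
# channel mask fit in each camera, floor z=55 & opening z=62 intersection
poly=np.array([(26,90),(26,-8),(-10,-8),(-10,-90),(-26,-90),(-26,8),(10,8),(10,90)],float)
S=8
def mask(n,p,z,x0,y0,w,h):
    P=caseX(p,np.c_[poly,np.full(8,z)]); uv=np.array([w2px(n,X) for X in P])
    m=np.zeros((h*S,w*S),np.uint8); cv2.fillPoly(m,[np.round((uv-[x0,y0]+.5)*S).astype(np.int32)],255)
    return cv2.resize(m,(w,h),interpolation=cv2.INTER_AREA)/255.
for n,(x0,y0,w,h) in {"top":(236,170,82,62),"scene":(240,195,80,80)}.items():
    g=cv2.imread(f"pics/{n}0.png",0)[y0:y0+h,x0:x0+w].astype(float)
    P=caseX(r.x,[(63,88,62),(63,-88,62),(-63,-88,62),(-63,88,62)]); uv=np.array([w2px(n,X) for X in P])-[x0,y0]
    roi=np.zeros((h,w),np.uint8); cv2.fillPoly(roi,[uv.round().astype(np.int32)],1)
    hi,lo=np.percentile(g[roi>0],60),np.percentile(g[roi>0],3); d=np.clip((hi-g)/(hi-lo),0,1)
    def cost(p): return (((mask(n,p,55,x0,y0,w,h)*mask(n,p,62,x0,y0,w,h)-d)**2)*roi).sum()
    b=minimize(cost,r.x,method="Nelder-Mead",options=dict(initial_simplex=np.array([r.x,r.x+[5,0,0],r.x+[0,5,0],r.x+[0,0,.05]])))
    print(n,b.x,b.fun,cost(r.x))
qb=lambda a:[(a[0]-530+.5)/5.3-.5+400,(a[1]+.5)/5.3-.5+145]
for nm,a,z in(("ball",(697,412),27),("neck",(676,255),27),("neckend",(686,350),27),("rFL",(637,250),58),("rFR",(740,238),58),("rBL",(610,58),58),("rBR",(710,47),58)):
    print(nm,px2w("top",*qb(a),z))
for nm,uv,z in(("bottle",(237,132),150),("dish",(328,128),35),("forc",(422,120),8)): print(nm,px2w("top",*uv,z))
for nm,uv in(("ball s",(216,151)),): print(nm,px2w("scene",*uv,27))
im=cv2.imread("pics/scene0.png"); cv2.imwrite("pics/crop2.png",np.clip(1.5*cv2.resize(im[140:190,150:230],None,fx=9,fy=9,interpolation=cv2.INTER_CUBIC),0,255))
E
```

```text
corners [548.0787 187.1012  -0.3093] [-0.582  -0.3865  0.2925  0.2567  1.4393  0.5113 -1.176  -0.4303]
top [549.4658 187.2485  -0.3125] 54.05045047650607 75.37075546300613Traceback (most recent call last):
  File "<stdin>", line 22, in <module>
    res = _minimize_neldermead(fun, x0, args, callback, bounds=bounds,
                               **options)
    fsim[j] = func(sim[j])
              ~~~~^^^^^^^^
    fx = function(np.copy(x), *(wrapper_args + args))
  File "<stdin>", line 21, in cost
  File "<stdin>", line 13, in mask
  File "h.py", line 10, in w2px
    c=imaging.camera_info(n); p=c['intrinsics']@(np.array(c['R'])@np.asarray(X,float)+c['t']); return p[:2]/p[2]
ValueError: time passes only in moves, steps and waits
```

```bash
sed -i 's/imaging.camera_info(n)/CI[n]/; s/^np.set_print/CI={n:imaging.camera_info(n) for n in ("scene","top")}\nnp.set_print/' h.py
python3 - <<'E'
from h import *
from scipy.optimize import minimize
poly=np.array([(26,90),(26,-8),(-10,-8),(-10,-90),(-26,-90),(-26,8),(10,8),(10,90)],float)
S=8; r=np.array([549.5,187.2,-.3125])
def mask(n,p,z,x0,y0,w,h):
    P=caseX(p,np.c_[poly,np.full(8,z)]); uv=np.array([w2px(n,X) for X in P])
    m=np.zeros((h*S,w*S),np.uint8); cv2.fillPoly(m,[np.round((uv-[x0,y0]+.5)*S).astype(np.int32)],255)
    return cv2.resize(m,(w,h),interpolation=cv2.INTER_AREA)/255.
for n,(x0,y0,w,h) in {"top":(236,170,82,62),"scene":(240,195,80,80)}.items():
    g=cv2.imread(f"pics/{n}0.png",0)[y0:y0+h,x0:x0+w].astype(float)
    P=caseX(r,[(35,88,62),(35,-88,62),(-35,-88,62),(-35,88,62)]); uv=np.array([w2px(n,X) for X in P])-[x0,y0]
    roi=np.zeros((h,w),np.uint8); cv2.fillPoly(roi,[uv.round().astype(np.int32)],1)
    hi,lo=np.percentile(g[roi>0],60),np.percentile(g[roi>0],3); d=np.clip((hi-g)/(hi-lo),0,1)
    for zs in((55,62),(55,55),(62,62)):
        cost=lambda p:(((mask(n,p,zs[0],x0,y0,w,h)*mask(n,p,zs[1],x0,y0,w,h)-d)**2)*roi).sum()
        b=minimize(cost,r,method="Nelder-Mead",options=dict(initial_simplex=np.array([r,r+[5,0,0],r+[0,5,0],r+[0,0,.05]])))
        print(n,zs,b.x,b.fun)
qb=lambda a:[(a[0]-530+.5)/5.3-.5+400,(a[1]+.5)/5.3-.5+145]
for nm,a,z in(("ball",(697,412),27),("neck",(676,255),27),("neckend",(686,350),27),("rFL",(637,250),58),("rFR",(740,238),58),("rBL",(610,58),58),("rBR",(710,47),58)):
    print(nm,px2w("top",*qb(a),z))
for nm,uv,z in(("bottle",(237,132),150),("dish",(328,128),35),("forc",(422,120),8)): print(nm,px2w("top",*uv,z))
im=cv2.imread("pics/scene0.png"); cv2.imwrite("pics/crop2.png",np.clip(1.5*cv2.resize(im[140:190,150:230],None,fx=9,fy=9,interpolation=cv2.INTER_CUBIC),0,255))
E
```

```text
top (55, 62) [549.4672 187.2706  -0.312 ] 36.932066724545706
top (55, 55) [550.0901 187.2143  -0.3135] 37.56930739473953
top (62, 62) [549.0265 187.0893  -0.3154] 38.13622023369652
scene (55, 62) [545.5784 185.8451  -0.314 ] 25.037783656964457
scene (55, 55) [543.3625 182.7646  -0.3148] 33.390038246093226
scene (62, 62) [547.2902 188.0068  -0.3153] 34.391513533422355
ball [ 497.2811 -220.4782   27.    ]
neck [ 578.052  -213.7523   27.    ]
neckend [ 529.0092 -216.4718   27.    ]
rFL [ 575.1    -186.0127   58.    ]
rFR [ 580.7976 -237.3476   58.    ]
rBL [ 673.687  -176.9246   58.    ]
rBR [ 678.9225 -227.322    58.    ]
bottle [715.0735 289.7462 150.    ]
dish [759.914   51.3998  35.    ]
forc [ 789.0248 -214.4756    8.    ][ WARN:0@1.814] global loadsave.cpp:1063 imwrite_ Unsupported depth image for selected encoder is fallbacked to CV_8U.
```

View pics/crop2.png

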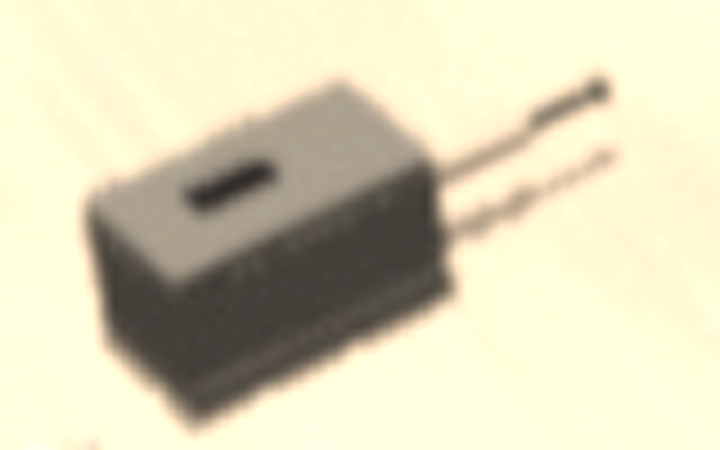

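The crop shows the dock with its neck leaving the mouth at crop (440,175) and the ball at (598,90). I cross-check the wand's position between the two cameras and work out the first reach.

```bash
cat >> h.py <<'E'
def tool():
    s=bot.read_state(); return s['eef_pos'],Rn.from_quat(s['tool_rot']).as_matrix(),s
def plan(goal,tipyaw=None):
    """tool-axes shift (m) to TCP goal, and turn so that tool x lies along tipyaw"""
    p,R,s=tool(); d=R.T@(np.asarray(goal)-p)/1000
    yaw=np.arctan2(R[1,0],R[0,0]); t=None
    if tipyaw is not None: t=-((tipyaw-yaw+np.pi)%(2*np.pi)-np.pi)
    print("delta",d.round(4),"turn",t,"yaw",yaw.round(4),"tilt",R[2].round(4),"p",p.round(1)); return d,t
E
python3 - <<'E'
from h import *
q=lambda a:[(a[0]+.5)/9-.5+150,(a[1]+.5)/9-.5+140]
b=px2w("scene",*q((598,90)),27); n=px2w("scene",*q((445,175)),27); e=px2w("scene",*q((533,122)),27); print(b,n,e)
print("topball px",w2px("top",b),np.arctan2(*(n-b)[1::-1]))
plan([548,-215.5,100],np.pi+.09)
E
```

```text
[ 493.4438 -221.8809   27.    ] [ 558.4003 -209.7583   27.    ] [ 520.2865 -218.6251   27.    ]
topball px [431.7007 223.7488] 0.18450377078434765
delta [-0.5868 -0.6752  0.1228] turn -0.3778257939467662 yaw 2.8538 tilt [ 0.0003 -0.0019 -1.    ] p [177.1 598.7 221.7]
```

```bash
P='{"fingers":0,"delta_pos":[-0.585,-0.675,0.07],"turn":-0.375}'; python3 -m pendant '[{"fingers":0.3,"delta_pos":[-0.585,-0.675,0.05],"turn":-0.375},{"fingers":0.3,"delta_pos":[-0.585,-0.675,0.05],"turn":-0.375},{"fingers":0.3,"delta_pos":[-0.585,-0.675,0.05],"turn":-0.375},{"fingers":0.3,"delta_pos":[-0.585,-0.675,0.05],"turn":-0.375},{"fingers":0.3,"delta_pos":[-0.585,-0.675,0.05],"turn":-0.375},{"fingers":0.3,"delta_pos":[-0.585,-0.675,0.05],"turn":-0.375},{"fingers":0.3,"delta_pos":[-0.585,-0.675,0.05],"turn":-0.375},{"fingers":0.3,"delta_pos":[-0.585,-0.675,0.05],"turn":-0.375},{"fingers":0.3,"delta_pos":[-0.585,-0.675,0.05],"turn":-0.375},{"fingers":0.3,"delta_pos":[-0.585,-0.675,0.05],"turn":-0.375}]'; python3 -c "
from h import *
plan([547,-216.3,100],np.pi+.095)"
```

```text
t: 1.1
eef_pos: [383.7, 143.9, 194.6]
tool_rot: [-0.044, 0.999, 0.0, 0.0]
wrist_force: [0.4, -0.1, -1.6]
finger_gap: 0.698
grasp_force: 0.0
delta [-0.1312 -0.3731  0.0946] turn -0.0076922261983582985 yaw -3.0543 tilt [-0.0002  0.0001 -1.    ] p [383.7 143.9 194.6]
```

```bash
python3 -m pendant '[{"fingers":0.3,"delta_pos":[-0.131,-0.373,0.09],"turn":-0.008},{"fingers":0.3,"delta_pos":[-0.131,-0.373,0.09],"turn":-0.008},{"fingers":0.3,"delta_pos":[-0.131,-0.373,0.09],"turn":-0.008},{"fingers":0.3,"delta_pos":[-0.131,-0.373,0.09],"turn":-0.008},{"fingers":0.3,"delta_pos":[-0.131,-0.373,0.09],"turn":-0.008},{"fingers":0.3,"delta_pos":[-0.131,-0.373,0.09],"turn":-0.008},{"fingers":0.3,"delta_pos":[-0.131,-0.373,0.09],"turn":-0.008},{"fingers":0.3,"delta_pos":[-0.131,-0.373,0.09],"turn":-0.008},{"fingers":0.3,"delta_pos":[-0.131,-0.373,0.09],"turn":-0.008},{"fingers":0.3,"delta_pos":[-0.131,-0.373,0.09],"turn":-0.008}]'; python3 - <<'E'
from h import *
plan([547,-216.3,14.5],np.pi+.095)
a=imaging.get_image("top")[:,:,::-1]; b=imaging.get_image("scene")[:,:,::-1]
h=np.hstack([cv2.resize(a[150:240,380:470],None,fx=4.4,fy=4.4,interpolation=2),cv2.resize(b[100:190,160:250],None,fx=4.4,fy=4.4,interpolation=2)])
cv2.imwrite("pics/pre.png",np.clip(h*1.5,0,255).astype(np.uint8))
E
```

```text
t: 2.1
eef_pos: [546.1, -215.6, 103.6]
tool_rot: [-0.046, 0.999, 0.001, -0.001]
wrist_force: [-0.6, 0.9, 0.4]
finger_gap: 0.703
grasp_force: 0.0
delta [-0.0009 -0.0009  0.0891] turn -0.0022653196990098934 yaw -3.0489 tilt [ 0.0011  0.0011 -1.    ] p [ 546.1 -215.6  103.6]
```

View pics/pre.png

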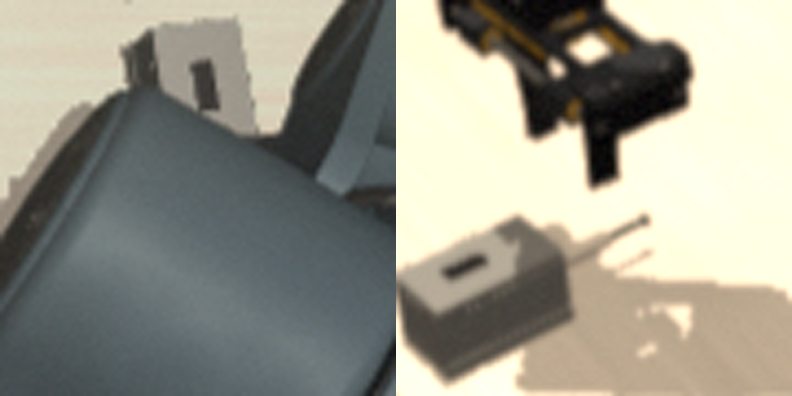

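The gripper (scene half, fingers at (545,120) and (600,165)) is lined up above the neck at (605,245). I descend and close.

```bash
python3 -m pendant '[{"fingers":0.3,"delta_pos":[-0.001,-0.001,0.03],"turn":0},{"fingers":0.3,"delta_pos":[-0.001,-0.001,0.06],"turn":0},{"fingers":0.3,"delta_pos":[-0.001,-0.001,0.08],"turn":0},{"fingers":0.3,"delta_pos":[-0.001,-0.001,0.089],"turn":0},{"fingers":0.3,"delta_pos":[-0.001,-0.001,0.089],"turn":0},{"fingers":0.3,"delta_pos":[-0.001,-0.001,0.089],"turn":0}]' ; python3 -m pendant '[{"fingers":1,"delta_pos":[0,0,0],"turn":0},{"fingers":1,"delta_pos":[0,0,0],"turn":0},{"fingers":1,"delta_pos":[0,0,0],"turn":0},{"fingers":1,"delta_pos":[0,0,0],"turn":0},{"fingers":1,"delta_pos":[0,0,0],"turn":0},{"fingers":1,"delta_pos":[0,0,0],"turn":0},{"fingers":1,"delta_pos":[0,0,0],"turn":0},{"fingers":1,"delta_pos":[0,0,0],"turn":0}]'
```

```text
t: 2.8
eef_pos: [547.8, -214.7, 16.6]
tool_rot: [-0.048, 0.999, -0.0, 0.0]
wrist_force: [1.1, -0.4, 0.6]
finger_gap: 0.697
grasp_force: 0.0
t: 3.6
eef_pos: [547.3, -215.2, 15.6]
tool_rot: [-0.048, 0.999, 0.0, -0.0]
wrist_force: [0.7, -0.1, -0.7]
finger_gap: 0.129
grasp_force: 30.0
```

```bash
python3 -m pendant '[{"fingers":1,"delta_pos":[0.01,0,0],"turn":0},{"fingers":1,"delta_pos":[0.025,0,0],"turn":0},{"fingers":1,"delta_pos":[0.04,0,0],"turn":0},{"fingers":1,"delta_pos":[0.055,0,0],"turn":0},{"fingers":1,"delta_pos":[0.07,0,0],"turn":0},{"fingers":1,"delta_pos":[0.085,0,0],"turn":0},{"fingers":1,"delta_pos":[0.1,0,0],"turn":0},{"fingers":1,"delta_pos":[0.115,0,0],"turn":0},{"fingers":1,"delta_pos":[0.12,0,0],"turn":0},{"fingers":1,"delta_pos":[0.12,0,0],"turn":0}]'
python3 -m pendant '[{"fingers":1,"delta_pos":[0,0,0.004],"turn":0},{"fingers":1,"delta_pos":[0,0,0.008],"turn":0},{"fingers":1,"delta_pos":[0,0,0.0115],"turn":0},{"fingers":1,"delta_pos":[0,0,0.0115],"turn":0},{"fingers":1,"delta_pos":[0,0,0.0115],"turn":0}]'
```

```text
t: 4.6
eef_pos: [426.9, -226.5, 15.6]
tool_rot: [-0.047, 0.999, 0.001, -0.001]
wrist_force: [1.4, -0.3, -1.9]
finger_gap: 0.127
grasp_force: 30.0
t: 5.1
eef_pos: [428.4, -226.8, 4.0]
tool_rot: [-0.048, 0.999, -0.0, 0.0]
wrist_force: [0.7, -0.2, -0.4]
finger_gap: 0.125
grasp_force: 30.0
```

```bash
python3 - <<'E'
from h import *
print(tool()[2]['joint_positions'])
b=imaging.get_image("scene")[:,:,::-1]
cv2.imwrite("pics/out.png",np.clip(1.5*cv2.resize(b[90:200,150:290],None,fx=5.4,fy=5.4,interpolation=2).astype(float),0,255).astype(np.uint8))
E
```

```text
[-0.718   0.7357  1.9324  0.0001  0.4731 -2.3844]
```

View pics/out.png

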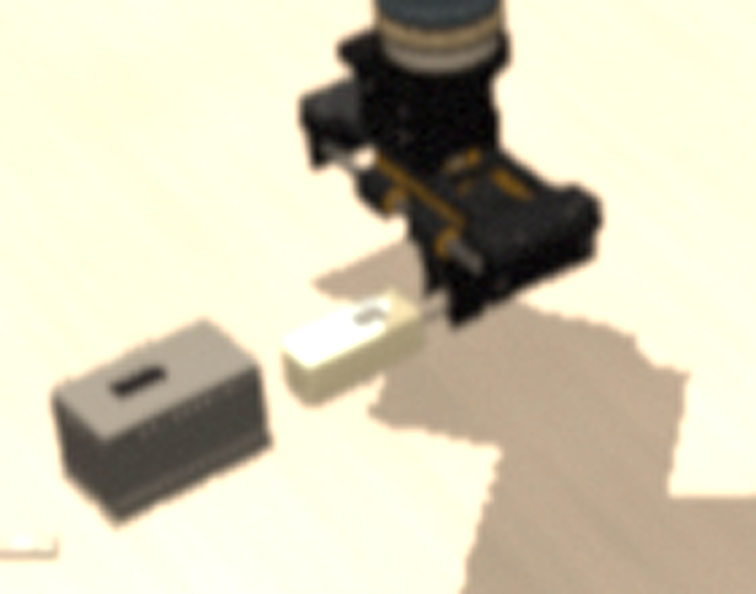

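The wand is out: dock mouth at crop (265,400), handle from (300,370) to (425,320), fingers on the neck at (445,305). I let go, wait, rise, move back 45 mm over the handle, and descend.

```bash
python3 -m pendant '[{"fingers":0.3,"delta_pos":[0,0,0],"turn":0},{"fingers":0.3,"delta_pos":[0,0,0],"turn":0},{"fingers":0.3,"delta_pos":[0,0,0],"turn":0},{"fingers":0.3,"delta_pos":[0,0,0],"turn":0},{"fingers":0.3,"delta_pos":[0,0,0],"turn":0},{"fingers":0.3,"delta_pos":[0,0,0],"turn":0},{"fingers":0.3,"delta_pos":[0,0,0],"turn":0},{"fingers":0.3,"delta_pos":[0,0,0],"turn":0}]'
python3 -m pendant '[{"fingers":0.3,"delta_pos":[0,0,-0.03],"turn":0},{"fingers":0.3,"delta_pos":[0,0,-0.05],"turn":0},{"fingers":0.3,"delta_pos":[-0.025,0,-0.05],"turn":0},{"fingers":0.3,"delta_pos":[-0.045,0,-0.05],"turn":0},{"fingers":0.3,"delta_pos":[-0.045,0,-0.03],"turn":0},{"fingers":0.3,"delta_pos":[-0.045,0,-0.01],"turn":0},{"fingers":0.3,"delta_pos":[-0.045,0,0.001],"turn":0},{"fingers":0.3,"delta_pos":[-0.045,0,0.001],"turn":0},{"fingers":0.3,"delta_pos":[-0.045,0,0.001],"turn":0}]'
python3 -m pendant '[{"fingers":1,"delta_pos":[0,0,0],"turn":0},{"fingers":1,"delta_pos":[0,0,0],"turn":0},{"fingers":1,"delta_pos":[0,0,0],"turn":0},{"fingers":1,"delta_pos":[0,0,0],"turn":0},{"fingers":1,"delta_pos":[0,0,0],"turn":0},{"fingers":1,"delta_pos":[0,0,0],"turn":0},{"fingers":1,"delta_pos":[0,0,0],"turn":0}]'
```

```text
t: 5.95
eef_pos: [428.0, -226.7, 4.2]
tool_rot: [-0.048, 0.999, 0.0, -0.0]
wrist_force: [-0.1, 0.4, -0.4]
finger_gap: 0.682
grasp_force: 0.0
t: 6.85
eef_pos: [472.6, -222.5, 3.2]
tool_rot: [-0.048, 0.999, 0.0, -0.0]
wrist_force: [0.6, 0.0, -0.6]
finger_gap: 0.708
grasp_force: 0.0
t: 7.55
eef_pos: [472.9, -222.5, 3.4]
tool_rot: [-0.048, 0.999, -0.0, 0.0]
wrist_force: [-0.6, -0.1, 2.5]
finger_gap: 0.343
grasp_force: 29.9
```

The handle is gripped (29.8 mm gap). The interface can't tilt the tool, so I pivot the wand tip-down in the grip by pressing the rear of the handle gently onto the fixed dock's roof edge.

```bash
python3 -m pendant '[{"fingers":1,"delta_pos":[0,0,-0.03],"turn":0},{"fingers":1,"delta_pos":[0,0,-0.06],"turn":0},{"fingers":1,"delta_pos":[0,0,-0.075],"turn":0},{"fingers":1,"delta_pos":[-0.03,0,-0.075],"turn":0},{"fingers":1,"delta_pos":[-0.06,0,-0.075],"turn":0},{"fingers":1,"delta_pos":[-0.072,0,-0.075],"turn":0},{"fingers":1,"delta_pos":[-0.072,0,-0.075],"turn":0}]'
python3 -m pendant '[{"fingers":1,"delta_pos":[0,0,0.01],"turn":0},{"fingers":1,"delta_pos":[0,0,0.016],"turn":0},{"fingers":1,"delta_pos":[0,0,0.02],"turn":0},{"fingers":1,"delta_pos":[0,0,0.024],"turn":0},{"fingers":1,"delta_pos":[0,0,0.024],"turn":0}]'; python3 - <<'E'
from h import *
b=imaging.get_image("scene")[:,:,::-1]
cv2.imwrite("pics/tilt1.png",np.clip(1.5*cv2.resize(b[90:200,150:290],None,fx=5.4,fy=5.4,interpolation=2).astype(float),0,255).astype(np.uint8))
E
```

```text
t: 8.25
eef_pos: [545.5, -215.4, 77.7]
tool_rot: [-0.048, 0.999, -0.0, 0.0]
wrist_force: [-1.0, 0.5, -1.6]
finger_gap: 0.345
grasp_force: 29.9
t: 8.75
eef_pos: [540.9, -214.8, 53.7]
tool_rot: [-0.047, 0.999, 0.001, -0.003]
wrist_force: [-5.1, 0.2, 4.1]
finger_gap: 0.34
grasp_force: 30.0
```

View pics/tilt1.png

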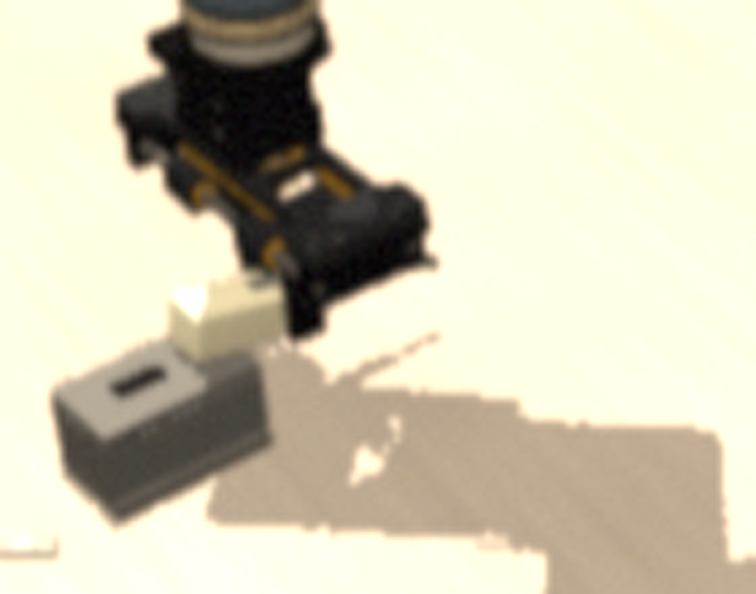

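Scene crop: the handle (170–285, 280–360) now rests on the dock's front edge at (200,360), tilted by about 12°, and the force is low. I go further.

```bash
python3 -m pendant '[{"fingers":1,"delta_pos":[0,0,0.003],"turn":0},{"fingers":1,"delta_pos":[0,0,0.006],"turn":0},{"fingers":1,"delta_pos":[0,0,0.009],"turn":0},{"fingers":1,"delta_pos":[0,0,0.011],"turn":0},{"fingers":1,"delta_pos":[0,0,0.011],"turn":0},{"fingers":1,"delta_pos":[0,0,0.011],"turn":0}]'
python3 -m pendant '[{"fingers":1,"delta_pos":[0,0,-0.03],"turn":0},{"fingers":1,"delta_pos":[0,0,-0.07],"turn":0},{"fingers":1,"delta_pos":[0,0,-0.12],"turn":0},{"fingers":1,"delta_pos":[0.04,0,-0.15],"turn":0},{"fingers":1,"delta_pos":[0.08,0,-0.15],"turn":0},{"fingers":1,"delta_pos":[0.08,0,-0.15],"turn":0},{"fingers":1,"delta_pos":[0.08,0,-0.15],"turn":0}]'; python3 - <<'E'
from h import *
p,R,s=tool(); print(p,R)
b=imaging.get_image("scene")[:,:,::-1]; cv2.imwrite("pics/s_tilt2.png",b)
u,v=w2px("scene",p-[0,0,-19]).astype(int); print(u,v)
x0,y0=u-60,v-45
print(x0,y0)
cv2.imwrite("pics/tilt2.png",np.clip(1.5*cv2.resize(b[y0:y0+100,x0:x0+133],None,fx=6,fy=6,interpolation=2).astype(float),0,255).astype(np.uint8))
E
```

```text
t: 9.4
eef_pos: [541.3, -214.8, 43.0]
tool_rot: [-0.047, 0.999, 0.001, -0.002]
wrist_force: [-4.5, 0.4, 5.7]
finger_gap: 0.343
grasp_force: 30.0
t: 10.1
eef_pos: [463.0, -223.0, 192.7]
tool_rot: [-0.047, 0.999, 0.001, -0.001]
wrist_force: [0.9, -0.2, -2.1]
finger_gap: 0.339
grasp_force: 30.0
[ 462.9949 -222.993   192.7112] [[-0.9957 -0.0929 -0.0013]
 [-0.0929  0.9957  0.0012]
 [ 0.0012  0.0013 -1.    ]]
220 93
160 48
```

View pics/tilt2.png

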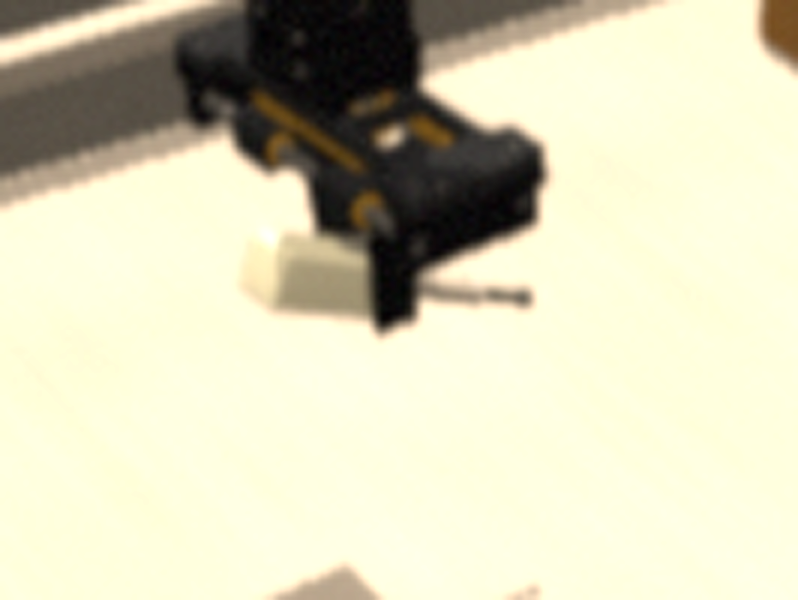

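The wand is tilted tip-down in the grip (rear of handle at (265,270), ball at crop (522,297)). I measure the slope and ball offset by intersecting the ray with the grip plane.

```bash
python3 - <<'E'
from h import *
p,R,s=tool()
c=CI["scene"]; Rc,t=np.array(c['R']),np.array(c['t']); o=-Rc.T@t
def ip(a):
    u,v=(a[0]+.5)/6-.5+160,(a[1]+.5)/6-.5+48
    d=Rc.T@np.linalg.solve(c['intrinsics'],[u,v,1.]); n=R[:,1]
    X=o+d*((p-o)@n)/(d@n); return R.T@(X-p)
b,e,n=[ip(a) for a in((523,297),(485,295.5),(422,287))]
print(b,e,n); 
for q in(e,n): print(np.degrees(np.arctan2(b[2]-q[2],b[0]-q[0])),np.linalg.norm(b-q))
g=b-[0,0,-19]; print("ball from grasp",g)
for th in(26,28,30,32,34): # if grip at (28,+7.4): predicted
    r=np.radians(th); print(th,97*np.cos(r)-7.4*np.sin(r),97*np.sin(r)+7.4*np.cos(r))
plan([535,181,192],0.9)
E
```

```text
[92.1701  0.     29.0828] [69.1755  0.     19.3021] [32.3663  0.      0.3381]
23.04220382931797 24.988265000874108
25.67122659195503 66.35318514681403
ball from grasp [92.1701  0.     48.0828]
26 83.93907600478003 49.17307718115435
28 82.17182694270032 52.07255377738747
30 80.30446416709056 54.90858798800484
32 78.3392627718476 57.67772454217843
34 76.27861705215551 60.37658967356976
delta [-0.1084  0.3959  0.0009] turn 2.3354879620276936 yaw -3.0477 tilt [ 0.0003  0.0006 -1.    ] p [ 464.2 -223.4  192.7]
```

The slope is about 25°, which is marginal. I press once more, slightly closer to the mouth, to reach about 30°.

```bash
python3 -m pendant '[{"fingers":1,"delta_pos":[-0.04,0,0.02],"turn":0},{"fingers":1,"delta_pos":[-0.08,0,0.05],"turn":0},{"fingers":1,"delta_pos":[-0.09,0,0.09],"turn":0},{"fingers":1,"delta_pos":[-0.09,0,0.12],"turn":0},{"fingers":1,"delta_pos":[-0.09,0,0.132],"turn":0},{"fingers":1,"delta_pos":[-0.09,0,0.137],"turn":0},{"fingers":1,"delta_pos":[-0.09,0,0.142],"turn":0},{"fingers":1,"delta_pos":[-0.09,0,0.146],"turn":0},{"fingers":1,"delta_pos":[-0.09,0,0.148],"turn":0},{"fingers":1,"delta_pos":[-0.09,0,0.148],"turn":0}]'
python3 -m pendant '[{"fingers":1,"delta_pos":[0,0,-0.03],"turn":0},{"fingers":1,"delta_pos":[0,0,-0.07],"turn":0},{"fingers":1,"delta_pos":[0,0,-0.12],"turn":0},{"fingers":1,"delta_pos":[0.04,0,-0.148],"turn":0},{"fingers":1,"delta_pos":[0.09,0,-0.148],"turn":0},{"fingers":1,"delta_pos":[0.09,0,-0.148],"turn":0},{"fingers":1,"delta_pos":[0.09,0,-0.148],"turn":0}]'; python3 - <<'E'
from h import *
p,R,s=tool(); print(p)
b=imaging.get_image("scene")[:,:,::-1]; cv2.imwrite("pics/s_tilt3.png",b)
a=cv2.imread("pics/s_tilt2.png")
# track the ball/neck patch between the pictures
T=a[90:104,228:252]; m=cv2.matchTemplate(b[70:130,205:275],T,cv2.TM_CCOEFF_NORMED); print(m.max(),np.unravel_index(m.argmax(),m.shape))
g=cv2.cvtColor(b,cv2.COLOR_BGR2GRAY)[90:106,226:256]; print(g)
E
```

```text
t: 11.15
eef_pos: [555.4, -215.3, 48.5]
tool_rot: [-0.047, 0.999, -0.001, 0.002]
wrist_force: [-2.8, 1.2, 8.6]
finger_gap: 0.342
grasp_force: 30.0
t: 11.85
eef_pos: [464.2, -223.6, 194.8]
tool_rot: [-0.047, 0.999, -0.001, 0.001]
wrist_force: [0.3, 0.2, -1.5]
finger_gap: 0.342
grasp_force: 30.0
[ 464.1799 -223.5794  194.8496]
0.97706157 (np.int64(20), np.int64(22))
[[ 10   7  13  14  12  15  35  58  78  96 120 141 162 171 176 179 179 179
  180 180 177 176 176 176 178 178 178 178 178 178]
 [  8  10  14  20  33  58  87 117 133 146 164 172 178 180 180 180 179 180
  181 180 179 177 177 176 178 177 178 178 178 178]
 [ 11  10  22  46  71 110 138 160 169 172 176 178 179 180 179 180 179 178
  180 180 180 179 178 176 176 177 178 178 178 178]
 [  5   7  37  71  97 138 159 169 174 176 177 177 178 179 180 179 179 179
  178 180 181 179 179 177 177 176 178 178 178 178]
 [  6   7  43  80  99 123 143 153 159 164 167 169 170 174 177 178 179 179
  179 179 179 181 179 179 178 177 178 178 178 179]
 [  5   5  38  73  87  98 113 124 133 138 144 149 153 158 160 165 172 174
  173 174 174 176 179 180 179 178 
[... 567 characters left out ...]
175 176 179 179 175 173
  166 150 147 165 177 178 179 177 178 179 178 178]
 [ 91 118 141 166 179 181 182 181 182 183 183 185 181 181 181 181 179 179
  178 173 172 176 180 179 179 178 177 177 178 178]
 [144 163 172 177 178 180 181 181 183 184 184 184 183 182 182 180 182 180
  181 180 178 177 179 179 179 179 178 177 177 178]
 [174 179 181 180 179 179 179 181 183 184 184 184 184 184 184 181 182 182
  181 180 180 178 177 178 179 179 178 178 176 177]
 [180 182 182 180 181 179 179 181 181 183 184 184 184 184 184 183 183 181
  180 181 180 179 178 178 178 179 179 179 178 177]
 [181 181 182 183 182 181 180 180 181 182 183 183 184 184 185 184 183 183
  182 181 180 180 179 178 177 178 179 179 179 178]]
```

```bash
cat >> h.py <<'E'
def inplane(n,uv,p,R):
    """pixel -> tool-frame coordinates from the grasp point, on the tool's xz plane"""
    c=CI[n]; Rc,t=np.array(c['R']),np.array(c['t']); o=-Rc.T@t
    d=Rc.T@np.linalg.solve(c['intrinsics'],[*uv,1.]); k=R[:,1]
    return R.T@(o+d*((p-o)@k)/(d@k)-p)+[0,0,19]
def wandfit(n,b,nk,p,R):
    B,N=inplane(n,b,p,R),inplane(n,nk,p,R)
    print(n,"ball",B.round(1),"neck",N.round(1),"slope",np.degrees(np.arctan2(B[2]-N[2],B[0]-N[0])).round(1))
E
python3 - <<'E'
from h import *
p,R,s=tool()
b=cv2.imread("pics/s_tilt3.png",0).astype(float)
w=180-b
def crow(c): 
    r=np.arange(92,102) ; q=np.clip(w[92:102,c]-20,0,None); return (r*q).sum()/q.sum()
print([round(crow(c),2) for c in range(229,248)])
for nc in(231,233,235): wandfit("scene",(245.7,crow(245)),(nc,crow(nc)),p,R)
wandfit("scene",(245.7,98.1),(232,96.3),p,R)
a=cv2.imread("pics/s_tilt2.png",0); print(a[92:104,240:252])
E
```

```text
[np.float64(94.77), np.float64(94.34), np.float64(94.81), np.float64(95.57), np.float64(96.27), np.float64(96.47), np.float64(96.6), np.float64(96.74), np.float64(96.93), np.float64(97.13), np.float64(97.11), np.float64(96.98), np.float64(97.05), np.float64(97.32), np.float64(97.5), np.float64(97.7), np.float64(98.0), np.float64(98.02), np.float64(97.88)]
scene ball [90.3  0.  52.2] neck [38.2  0.  21.4] slope 30.5
scene ball [90.3  0.  52.2] neck [44.9  0.  28.8] slope 27.2
scene ball [90.3  0.  52.2] neck [51.9  0.  32.6] slope 27.0
scene ball [90.3 -0.  52.5] neck [41.4  0.  27.6] slope 27.0
[[180 179 179 179 179 180 180 178 178 177 177 176]
 [179 180 179 179 179 180 180 179 179 178 177 176]
 [173 174 174 175 176 177 175 175 177 178 177 177]
 [155 151 151 155 158 158 156 154 165 176 179 178]
 [125 108 103 111 120 122 113 113 138 171 179 179]
 [111  97  84  86  89  85  74  77 116 165 179 180]
 [138 137 131 127 126 116  96  93 123 166 178 179]
 [169 170 170 167 167 161 144 140 154 172 178 178]
 [179 180 179 179 178 175 172 172 174 179 179 178]
 [181 180 181 180 179 178 177 178 179 179 179 178]
 [182 181 180 180 180 180 178 178 177 179 179 179]
 [183 182 182 181 180 180 180 179 178 177 178 179]]
```

The slope is now about 27° and the ball lies at (90, 52) mm from the grasp point. I swing over to above the latch end with the tip yaw at 0.9.

```bash
python3 -m pendant '[{"fingers":1,"delta_pos":[-0.011,0.04,0],"turn":0.14},{"fingers":1,"delta_pos":[-0.022,0.08,0],"turn":0.28},{"fingers":1,"delta_pos":[-0.033,0.12,0],"turn":0.42},{"fingers":1,"delta_pos":[-0.044,0.16,0],"turn":0.56},{"fingers":1,"delta_pos":[-0.055,0.2,0],"turn":0.7},{"fingers":1,"delta_pos":[-0.066,0.24,0],"turn":0.84},{"fingers":1,"delta_pos":[-0.077,0.28,0],"turn":0.98},{"fingers":1,"delta_pos":[-0.088,0.32,0],"turn":1.12},{"fingers":1,"delta_pos":[-0.099,0.36,0],"turn":1.26},{"fingers":1,"delta_pos":[-0.11,0.395,0],"turn":1.4}]'
python3 -m pendant '[{"fingers":1,"delta_pos":[0,0,0],"turn":0.14},{"fingers":1,"delta_pos":[0,0,0],"turn":0.28},{"fingers":1,"delta_pos":[0,0,0],"turn":0.42},{"fingers":1,"delta_pos":[0,0,0],"turn":0.56},{"fingers":1,"delta_pos":[0,0,0],"turn":0.7},{"fingers":1,"delta_pos":[0,0,0],"turn":0.84},{"fingers":1,"delta_pos":[0,0,0],"turn":0.935},{"fingers":1,"delta_pos":[0,0,0],"turn":0.935},{"fingers":1,"delta_pos":[0,0,0],"turn":0.935}]'; python3 -c "
from h import *
s0=caseX([547.5,186.6,-.313],[18,66,60])[0]; print(s0)
plan(s0-90*np.array([np.cos(.9),np.sin(.9),0])+[0,0,52.3-19+25],.9)"
```

```text
t: 12.9
eef_pos: [538.4, 183.5, 193.4]
tool_rot: [0.609, 0.793, 0.001, 0.001]
wrist_force: [0.8, -0.7, -1.9]
finger_gap: 0.342
grasp_force: 30.0
t: 13.8
eef_pos: [537.7, 181.1, 193.2]
tool_rot: [0.899, 0.437, 0.001, 0.0]
wrist_force: [-0.2, 0.5, -2.1]
finger_gap: 0.34
grasp_force: 30.0
[584.9478 243.8509  60.    ]
delta [-0.0115 -0.0021  0.0749] turn 0.004585258357205024 yaw 0.9046 tilt [ 0.0009  0.0007 -1.    ] p [537.7 181.1 193.2]
```

```bash
python3 -m pendant '[{"fingers":1,"delta_pos":[-0.011,-0.002,0.03],"turn":0},{"fingers":1,"delta_pos":[-0.011,-0.002,0.06],"turn":0},{"fingers":1,"delta_pos":[-0.011,-0.002,0.075],"turn":0},{"fingers":1,"delta_pos":[-0.011,-0.002,0.075],"turn":0},{"fingers":1,"delta_pos":[-0.011,-0.002,0.075],"turn":0},{"fingers":1,"delta_pos":[-0.011,-0.002,0.075],"turn":0}]'; python3 - <<'E'
from h import *
p,R,s=tool(); print(p)
s0=caseX([547.5,186.6,-.313],[18,66,60])[0]
B=p+R@[90,0,33.3]; print("ball est",B)
t=[]
for n in("top","scene"):
    im=imaging.get_image(n)[:,:,::-1]; cv2.imwrite(f"pics/{n}_s0.png",im)
    u,v=w2px(n,B).round().astype(int); x0,y0=u-30,v-37; print(n,"ball px",w2px(n,B),"crop",x0,y0)
    t.append(cv2.resize(im[y0:y0+75,x0:x0+50],None,fx=8,fy=8,interpolation=2))
cv2.imwrite("pics/s0.png",np.clip(1.5*np.hstack(t).astype(float),0,255).astype(np.uint8))
E
```

```text
t: 14.4
eef_pos: [529.7, 173.3, 119.3]
tool_rot: [0.9, 0.436, 0.001, 0.0]
wrist_force: [-0.2, -0.1, -1.4]
finger_gap: 0.341
grasp_force: 30.0
[529.677  173.3309 119.2929]
ball est [585.5386 243.9813  86.1737]
top ball px [256.6814 187.0869] crop 227 150
scene ball px [277.9531 243.0025] crop 248 206
```

View pics/s0.png

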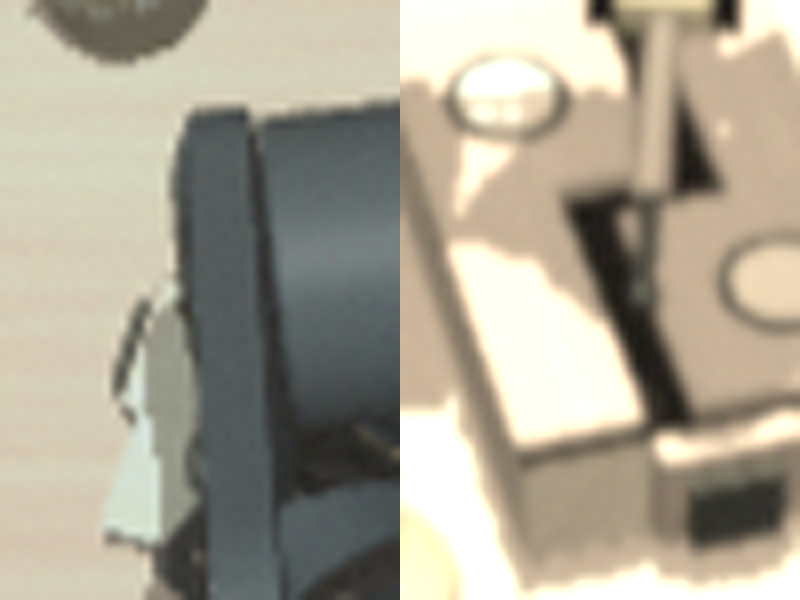

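The top view is blocked by the arm. The scene half shows the ball at local (242,292), hanging just over the channel between the latch and the first bend. I solve for the ball offset and camera bias together from both scene sightings.

```bash
python3 - <<'E'
from h import *
from scipy.optimize import least_squares
p2,R2,s=tool()
p1=np.array([464.18,-223.58,194.85]); y1=-3.0477; R1=np.array([[np.cos(y1),np.sin(y1),0],[np.sin(y1),-np.cos(y1),0],[0,0,-1]])
# refine ball px in second picture
g=cv2.imread("pics/scene_s0.png",0); print(g[234:250,270:288])
o1,o2=np.array([245.7,98.1]),np.array([277.8,242.1])
def f(q):
    r=[]
    for p,R,o in((p1,R1,o1),(p2,R2,o2)): r+=list((w2px("scene",p+R@[q[0],0,q[1]-19]+[q[2],q[3],0])-o)/.4)
    return np.r_[r,(q[2:])/2,(np.hypot(q[0],q[1])-101)/4]
r=least_squares(f,[90,52,0,0]); print(r.x,r.fun, np.sqrt(np.diag(np.linalg.inv(r.jac.T@r.jac))))
E
```

```text
[[ 35  22  21  21  33  67  97  90  64  61  90 114 120 121 120 121 120 121]
 [ 50  23  20  22  26  55  87  87  64  63  94 115 120 120 121 121 120 120]
 [ 67  30  21  20  23  44  73  78  63  63  94 115 121 121 120 120 121 122]
 [ 79  39  20  20  21  32  53  64  56  64  95 115 120 121 120 120 120 118]
 [ 93  52  23  22  22  26  37  50  53  65  98 116 120 121 121 120 119 114]
 [107  71  35  19  19  20  32  45  52  70 105 118 120 121 121 120 118 107]
 [115  90  51  23  20  20  29  44  54  70 104 118 119 121 120 121 116 102]
 [117 106  66  31  20  21  32  54  61  66  98 114 120 119 123 120 117  99]
 [121 111  79  39  22  22  33  58  64  62  88 112 120 120 121 121 119 104]
 [132 117  92  51  23  20  33  48  55  58  87 111 118 119 121 121 119 111]
 [156 132 109  72  34  21  25  33  38  54  90 113 119 119 120 121 121 117]
 [179 157 130 100  55  23  22  24  28  52  90 114 119 119 121 121 121 120]
 [190 179 161 139  83  32  19  21  23  44  81 112 117 118 120 120 121 122]
 [192 189 185 170 114  50  23  19  23  32  67 103 117 119 120 121 122 122]
 [192 192 191 183 146  79  29  20  18  26  53  89 113 118 119 120 121 121]
 [194 192 192 189 171 108  45  20  20  22  39  73 105 117 119 120 122 121]]
[88.0887 52.0746  0.0945 -0.3717] [-0.3887 -0.2263  0.3794  0.1959  0.0472 -0.1859  0.3324] [1.0704 1.7627 1.1312 1.6036]
```

```bash
cat >> h.py <<'E'
CASE=[546.5,186.3,-.313]; BO=np.array([88.3,0,33.])
SEAM=[(18,66),(18,33),(18,0),(-18,0),(-18,-33),(-18,-66)]
def where():
    p,R,s=tool(); B=p+R@BO; c,sn=np.cos(CASE[2]),np.sin(CASE[2]); d=B[:2]-CASE[:2]
    print("ball in case",np.round([c*d[0]+sn*d[1],-sn*d[0]+c*d[1],B[2]],1),"F",s['wrist_force'].round(1),"t",s['t'])
    for i,q in enumerate(SEAM): print(i,"delta",((R.T@(caseX(CASE,[*q,60])[0]-B))/1000).round(4))
E
python3 -c "
from h import *
where()"
```

```text
ball in case [18.6 65.1 86.6] F [ 0.6 -0.2 -1.9] t 14.5
0 delta [ 0.0005 -0.0009  0.0265]
1 delta [-0.0304  0.0106  0.0265]
2 delta [-0.0613  0.0221  0.0265]
3 delta [-0.0739 -0.0117  0.0264]
4 delta [-0.1048 -0.0002  0.0264]
5 delta [-0.1357  0.0113  0.0263]
```

```bash
python3 -m pendant '[{"fingers":1,"delta_pos":[0,-0.001,0.008],"turn":0},{"fingers":1,"delta_pos":[0,-0.001,0.015],"turn":0},{"fingers":1,"delta_pos":[0,-0.001,0.02],"turn":0},{"fingers":1,"delta_pos":[0,-0.001,0.023],"turn":0},{"fingers":1,"delta_pos":[0,-0.001,0.023],"turn":0},{"fingers":1,"delta_pos":[0,-0.001,0.023],"turn":0}]'; python3 -c "
from h import *
where()"; python3 -m pendant '[{"fingers":1,"delta_pos":[0,0,0.001],"turn":0},{"fingers":1,"delta_pos":[0,0,0.002],"turn":0},{"fingers":1,"delta_pos":[0,0,0.002],"turn":0},{"fingers":1,"delta_pos":[0,0,0.002],"turn":0}]';python3 -c "
from h import *
where()"
```

```text
t: 15.1
eef_pos: [527.6, 173.7, 95.0]
tool_rot: [0.9, 0.436, -0.0, -0.0]
wrist_force: [0.9, -0.2, -0.7]
finger_gap: 0.34
grasp_force: 30.0
ball in case [16.7 64.9 62. ] F [ 0.9 -0.2 -0.7] t 15.1
0 delta [0.0015 0.0009 0.002 ]
1 delta [-0.0295  0.0124  0.002 ]
2 delta [-0.0604  0.0239  0.002 ]
3 delta [-0.073  -0.0099  0.002 ]
4 delta [-0.1039  0.0016  0.002 ]
5 delta [-0.1348  0.0131  0.002 ]
t: 15.5
eef_pos: [527.7, 173.7, 93.3]
tool_rot: [0.9, 0.436, 0.0, 0.0]
wrist_force: [0.3, 0.3, -1.1]
finger_gap: 0.344
grasp_force: 30.0
ball in case [16.8 65.  60.3] F [ 0.3  0.3 -1.1] t 15.5
0 delta [0.0014 0.0008 0.0003]
1 delta [-0.0295  0.0123  0.0003]
2 delta [-0.0605  0.0238  0.0003]
3 delta [-0.073  -0.0099  0.0003]
4 delta [-0.104   0.0016  0.0003]
5 delta [-0.1349  0.0131  0.0003]
```

```bash
S='import h,numpy as np
print(np.round([h.tool()[0][2],*h.tool()[2]["wrist_force"]],2))'; python3 -m pendant '[{"fingers":1,"delta_pos":[0.001,0.001,0.001],"turn":0},{"fingers":1,"delta_pos":[0.001,0.001,0.001],"turn":0}]'; python3 -m pendant '[{"fingers":1,"delta_pos":[0,0,0.001],"turn":0},{"fingers":1,"delta_pos":[0,0,0.001],"turn":0}]';python3 -m pendant '[{"fingers":1,"delta_pos":[0,0,0.001],"turn":0},{"fingers":1,"delta_pos":[0,0,0.001],"turn":0}]'; python3 - <<'E'
from h import *
where()
im=imaging.get_image("scene")[:,:,::-1]; cv2.imwrite("pics/scene_s1.png",im)
g=cv2.cvtColor(im,cv2.COLOR_BGR2GRAY)
for q in((18,66,60),):
    print(w2px("scene",caseX(CASE,q)[0]))
p,R,s=tool(); print("pred ball",w2px("scene",p+R@BO))
u,v=w2px("scene",p+R@BO).round().astype(int); print(u,v); print(g[v-12:v+8,u-9:u+10])
E
```

```text
t: 15.7
eef_pos: [529.1, 174.0, 92.3]
tool_rot: [0.9, 0.436, 0.0, -0.0]
wrist_force: [-1.2, 1.1, -0.2]
finger_gap: 0.342
grasp_force: 30.0
t: 15.9
eef_pos: [529.2, 174.2, 91.4]
tool_rot: [0.9, 0.436, 0.0, -0.0]
wrist_force: [-0.2, 0.5, 1.3]
finger_gap: 0.346
grasp_force: 30.0
t: 16.1
eef_pos: [529.2, 173.9, 90.3]
tool_rot: [0.9, 0.436, 0.0, 0.0]
wrist_force: [-1.8, 0.5, 2.8]
finger_gap: 0.341
grasp_force: 30.0
ball in case [18.1 65.7 57.3] F [-1.8  0.5  2.8] t 16.1
0 delta [ 0.0003 -0.0002 -0.0027]
1 delta [-0.0307  0.0113 -0.0027]
2 delta [-0.0616  0.0228 -0.0027]
3 delta [-0.0741 -0.011  -0.0027]
4 delta [-0.1051  0.0005 -0.0027]
5 delta [-0.136   0.012  -0.0027]
[278.2415 249.9708]
pred ball [278.1351 250.6303]
278 251
[[120 107  70  35  22  20  22  37  59  64  65  77 104 119 122 122 121 120
  108]
 [120 116  93  51  25  20  18  29  42  53  58  75 107 120 121 122 121 117
  102]
 [127 121 107  68  30  20  22  22  33  49  56  78 111 120 122 122 121 118
  100]
 [151 133 115  82  40  22  22  21  30  46  57  81 112 120 121 122 122 119
  106]
 [178 157 129  98  54  27  20  23  29  46  6
[... 552 characters left out ...]
  73  50  53  46  39  60  95 115 120 120 122
  121]
 [199 197 194 194 193 189 159  92  43  42  37  29  44  84 112 119 120 121
  122]
 [199 197 195 194 193 193 176 118  56  32  27  21  32  67 105 118 119 122
  122]
 [199 199 197 196 195 193 186 149  84  39  29  23  27  53  90 113 119 122
  122]
 [199 200 197 196 195 194 192 173 110  52  32  27  26  40  73 105 117 118
  121]
 [199 200 198 196 195 194 193 181 130  67  36  29  25  28  57  94 111 115
  113]
 [200 201 199 196 195 195 195 186 150  84  38  32  27  26  44  79 100 101
  100]
 [200 199 199 195 194 191 189 184 160  96  45  34  28  23  32  58  80  82
   78]
 [194 195 193 183 174 171 165 157 138  89  47  35  32  31  34  52  69  72
   71]]
```

The force began to rise at a ball height of 59–60 mm, so the ball is on the channel floor (the lid would give 67). I back off 1 mm and trace at about 33 mm/s, checking at each seam point.

```bash
python3 -m pendant '[{"fingers":1,"delta_pos":[0,0,-0.001],"turn":0},{"fingers":1,"delta_pos":[-0.003,0.001,-0.001],"turn":0},{"fingers":1,"delta_pos":[-0.006,0.002,-0.001],"turn":0},{"fingers":1,"delta_pos":[-0.009,0.003,-0.001],"turn":0},{"fingers":1,"delta_pos":[-0.012,0.0045,-0.001],"turn":0},{"fingers":1,"delta_pos":[-0.015,0.0055,-0.001],"turn":0},{"fingers":1,"delta_pos":[-0.018,0.0065,-0.001],"turn":0},{"fingers":1,"delta_pos":[-0.021,0.0075,-0.001],"turn":0},{"fingers":1,"delta_pos":[-0.024,0.009,-0.001],"turn":0},{"fingers":1,"delta_pos":[-0.027,0.01,-0.001],"turn":0}]'; python3 - <<'E'
from h import *
where()
im=imaging.get_image("scene")[:,:,::-1]; cv2.imwrite("pics/scene_s2.png",im)
g=cv2.cvtColor(im,cv2.COLOR_BGR2GRAY)
p,R,s=tool(); print("pred ball",w2px("scene",p+R@BO))
u,v=w2px("scene",p+R@BO).round().astype(int); print(u,v); print(g[v-8:v+6,u-9:u+10])
E
```

```text
t: 17.15
eef_pos: [520.1, 146.2, 91.2]
tool_rot: [0.9, 0.436, 0.0, 0.0]
wrist_force: [0.9, 2.4, 1.5]
finger_gap: 0.337
grasp_force: 30.0
ball in case [18.  36.5 58.2] F [0.9 2.4 1.5] t 17.15
0 delta [ 0.0276 -0.0103 -0.0018]
1 delta [-0.0033  0.0012 -0.0018]
2 delta [-0.0342  0.0127 -0.0018]
3 delta [-0.0468 -0.021  -0.0018]
4 delta [-0.0777 -0.0095 -0.0018]
5 delta [-0.1086  0.002  -0.0018]
pred ball [274.7625 241.6282]
275 242
[[158 132 111  72  33  19  22  24  31  48  63  94 114 120 121 121 121 121
  120]
 [180 155 129  98  54  25  19  22  33  50  66  99 115 118 119 121 121 122
  121]
 [189 179 159 131  78  34  22  25  35  49  69 106 117 119 120 120 121 121
  121]
 [192 188 182 160 106  48  23  24  40  51  68 102 117 118 119 120 121 122
  121]
 [193 191 190 178 139  77  29  25  36  50  60  91 113 118 119 120 120 121
  121]
 [193 192 190 187 169 111  49  27  39  49  52  75 103 116 118 120 121 122
  121]
 [194 192 190 190 182 144  79  34  41  50  45  59  95 115 118 118 120 121
  121]
 [194 192 191 191 189 168 106  50  44  51  45  47  83 110 118 118 119 121
  122]
 [194 192 191 190 190 178 126  64  42  47  40  36  67 103 117 118 120 120
  122]
 [196 194 192 192 191 184 150  85  42  34  30  29  53  90 112 118 119 120
  121]
 [196 194 193 192 191 189 172 114  55  30  26  23  39  74 105 116 119 119
  120]
 [196 196 195 192 192 191 183 147  80  37  26  21  29  58  92 115 119 119
  120]
 [196 196 193 193 191 191 190 170 103  45  28  23  22  43  83 111 118 121
  126]
 [195 197 195 195 192 191 192 178 123  58  26  21  19  33  66 105 123 134
  151]]
```

```bash
python3 -m pendant '[{"fingers":1,"delta_pos":[-0.0035,0.001,-0.0003],"turn":0},{"fingers":1,"delta_pos":[-0.007,0.0025,-0.0003],"turn":0},{"fingers":1,"delta_pos":[-0.0105,0.004,-0.0003],"turn":0},{"fingers":1,"delta_pos":[-0.014,0.005,-0.0003],"turn":0},{"fingers":1,"delta_pos":[-0.0175,0.0065,-0.0003],"turn":0},{"fingers":1,"delta_pos":[-0.021,0.0075,-0.0003],"turn":0},{"fingers":1,"delta_pos":[-0.0245,0.009,-0.0003],"turn":0},{"fingers":1,"delta_pos":[-0.028,0.0105,-0.0003],"turn":0},{"fingers":1,"delta_pos":[-0.031,0.0115,-0.0003],"turn":0},{"fingers":1,"delta_pos":[-0.034,0.0125,-0.0003],"turn":0}]';  python3 -m pendant '[{"fingers":1,"delta_pos":[0,0,0],"turn":0},{"fingers":1,"delta_pos":[0,0,0],"turn":0}]'; python3 - <<'E'
from h import *
where()
im=imaging.get_image("scene")[:,:,::-1]; cv2.imwrite("pics/scene_s3.png",im)
g=cv2.cvtColor(im,cv2.COLOR_BGR2GRAY)
p,R,s=tool(); print("pred ball",w2px("scene",p+R@BO))
u,v=w2px("scene",p+R@BO).round().astype(int); print(u,v); print(g[v-8:v+6,u-15:u+13])
E
```

```text
t: 18.2
eef_pos: [508.7, 111.7, 91.4]
tool_rot: [0.9, 0.436, -0.0, -0.0]
wrist_force: [1.1, 1.4, 0.1]
finger_gap: 0.34
grasp_force: 30.0
t: 18.4
eef_pos: [508.7, 111.6, 91.4]
tool_rot: [0.9, 0.436, -0.0, 0.0]
wrist_force: [0.2, -0.5, -0.7]
finger_gap: 0.34
grasp_force: 30.0
ball in case [17.8  0.  58.4] F [ 0.2 -0.5 -0.7] t 18.4
0 delta [ 0.0619 -0.0228 -0.0017]
1 delta [ 0.0309 -0.0113 -0.0017]
2 delta [ 0.      0.0002 -0.0016]
3 delta [-0.0125 -0.0336 -0.0016]
4 delta [-0.0435 -0.0221 -0.0016]
5 delta [-0.0744 -0.0106 -0.0016]
pred ball [270.783  231.3746]
271 231
[[164 148 145 139 136 129 119 102  97 103 113 117 118 113  90  63  66  99
  114 117 116 117 113  92  52  25  19  20]
 [187 183 179 169 165 164 154 131 117 118 121 121 120 112  86  61  71 105
  116 117 118 116 116 105  72  34  20  21]
 [192 193 191 188 188 187 180 158 135 124 122 121 119 110  81  58  72 108
  118 117 117 115 115 111  88  47  25  22]
 [193 193 192 193 193 192 189 181 158 135 125 122 121 110  76  59  73 107
  117 115 115 111 110 107  93  55  24  20]
 [193 193 193 193 192 194 192 190 180 160 137 124 120 109  
[... 411 characters left out ...]
193 192 191 193 192 193 192 191 192 190 188 171 112  60  46  48  42  32
   27  33  47  54  59  69  80  86  90  97]
 [192 192 190 191 192 193 192 192 191 190 189 177 126  64  38  37  33  23
   30  58  81  89  93 101 110 114 114 115]
 [193 192 190 191 192 193 194 191 192 190 190 182 147  84  35  25  27  23
   37  74 102 112 113 115 119 119 119 120]
 [192 192 190 191 192 193 193 193 191 190 189 187 170 114  51  25  18  22
   33  66 101 116 118 118 119 122 126 128]
 [192 193 191 190 191 192 193 193 191 191 189 188 181 145  80  29  21  20
   25  55  94 114 119 119 125 135 149 156]
 [193 193 192 191 191 192 192 194 193 191 190 189 187 168 106  44  20  18
   23  44  83 114 125 132 149 162 178 183]]
```

```bash
python3 -m pendant '[{"fingers":1,"delta_pos":[-0.001,-0.003,0.0003],"turn":0},{"fingers":1,"delta_pos":[-0.0025,-0.0065,0.0003],"turn":0},{"fingers":1,"delta_pos":[-0.0035,-0.01,0.0003],"turn":0},{"fingers":1,"delta_pos":[-0.005,-0.0135,0.0003],"turn":0},{"fingers":1,"delta_pos":[-0.006,-0.017,0.0003],"turn":0},{"fingers":1,"delta_pos":[-0.0075,-0.0205,0.0003],"turn":0},{"fingers":1,"delta_pos":[-0.009,-0.024,0.0003],"turn":0},{"fingers":1,"delta_pos":[-0.01,-0.0275,0.0003],"turn":0},{"fingers":1,"delta_pos":[-0.0115,-0.031,0.0003],"turn":0},{"fingers":1,"delta_pos":[-0.0125,-0.0335,0.0003],"turn":0}]';  python3 -m pendant '[{"fingers":1,"delta_pos":[0,0,0],"turn":0},{"fingers":1,"delta_pos":[0,0,0],"turn":0}]'; python3 - <<'E'
from h import *
where()
im=imaging.get_image("scene")[:,:,::-1]; cv2.imwrite("pics/scene_s4.png",im)
g=cv2.cvtColor(im,cv2.COLOR_BGR2GRAY)
p,R,s=tool(); print("pred ball",w2px("scene",p+R@BO))
u,v=w2px("scene",p+R@BO).round().astype(int); print(u,v); print(g[v-8:v+6,u-13:u+13])
E
```

```text
t: 19.45
eef_pos: [474.6, 123.1, 91.2]
tool_rot: [0.9, 0.436, 0.0, 0.0]
wrist_force: [2.3, 0.1, 1.3]
finger_gap: 0.342
grasp_force: 30.0
t: 19.65
eef_pos: [473.8, 123.3, 91.1]
tool_rot: [0.9, 0.436, -0.001, -0.001]
wrist_force: [0.6, 1.2, 2.3]
finger_gap: 0.344
grasp_force: 30.0
ball in case [-19.    0.4  58. ] F [0.6 1.2 2.3] t 19.65
0 delta [ 0.0744  0.0119 -0.0021]
1 delta [ 0.0434  0.0234 -0.0021]
2 delta [ 0.0125  0.0349 -0.0021]
3 delta [-0.      0.0011 -0.002 ]
4 delta [-0.031   0.0126 -0.002 ]
5 delta [-0.0619  0.0241 -0.002 ]
pred ball [284.9417 228.6803]
285 229
[[187 187 180 154 128 118 104  67  29  22  20  24  36  47  63  94 114 119
  119 119 120 121 121 120 120 119]
 [189 187 186 174 151 131 116  83  41  21  20  22  30  46  62  94 115 120
  119 119 119 120 120 121 121 119]
 [189 189 188 185 175 157 144 108  57  25  21  19  31  48  67  98 116 119
  119 119 119 120 121 121 122 120]
 [190 188 188 187 184 180 173 146  93  41  21  19  32  48  71 106 118 119
  119 119 119 120 121 122 122 120]
 [190 189 189 188 186 184 181 170 130  66  24  25  34  49  67 101 117 120
  120 120 1
[... 305 characters left out ...]
62  92 115
  120 120 120 119 119 119 120 119]
 [ 96  86  80  74  67  56  53  50  46  44  43  49  63  60  59  66  88 112
  119 119 119 118 118 118 119 118]
 [ 59  54  47  48  48  50  54  59  70  80  89 101 115  98  89  92 101 114
  118 120 120 119 119 117 119 118]
 [ 40  39  40  53  75  89  96 113 130 139 145 153 161 135 117 113 113 118
  119 119 120 119 118 117 120 124]
 [ 35  35  49  88 128 144 150 162 176 180 182 183 180 158 134 121 119 118
  119 121 120 119 120 124 132 148]
 [ 35  36  54 109 161 177 181 184 189 191 190 190 190 180 157 135 125 122
  125 127 127 126 130 145 155 171]
 [ 33  34  45  97 158 183 188 188 190 191 190 190 190 189 179 162 149 140
  147 150 147 146 145 159 166 173]]
```

```bash
python3 -m pendant '[{"fingers":1,"delta_pos":[-0.003,0.001,-0.0003],"turn":0},{"fingers":1,"delta_pos":[-0.006,0.0025,-0.0005],"turn":0},{"fingers":1,"delta_pos":[-0.009,0.0035,-0.0005],"turn":0},{"fingers":1,"delta_pos":[-0.0125,0.005,-0.0005],"turn":0},{"fingers":1,"delta_pos":[-0.0155,0.006,-0.0005],"turn":0},{"fingers":1,"delta_pos":[-0.0185,0.0075,-0.0005],"turn":0},{"fingers":1,"delta_pos":[-0.0215,0.009,-0.0005],"turn":0},{"fingers":1,"delta_pos":[-0.025,0.01,-0.0005],"turn":0},{"fingers":1,"delta_pos":[-0.028,0.0115,-0.0005],"turn":0},{"fingers":1,"delta_pos":[-0.031,0.0125,-0.0005],"turn":0}]';  python3 -c "
from h import *
where()"
```

```text
t: 20.7
eef_pos: [465.3, 90.6, 91.6]
tool_rot: [0.9, 0.436, -0.0, 0.0]
wrist_force: [-0.3, -0.5, -1.5]
finger_gap: 0.345
grasp_force: 30.0
ball in case [-17.1 -33.3  58.6] F [-0.3 -0.5 -1.5] t 20.7
0 delta [ 0.1053 -0.0017 -0.0014]
1 delta [ 0.0744  0.0098 -0.0014]
2 delta [ 0.0434  0.0213 -0.0014]
3 delta [ 0.0309 -0.0125 -0.0014]
4 delta [-0.0001 -0.001  -0.0014]
5 delta [-0.031   0.0105 -0.0014]
```

```bash
python3 -m pendant '[{"fingers":1,"delta_pos":[0,0,0.0007],"turn":0},{"fingers":1,"delta_pos":[-0.003,0.001,0.0007],"turn":0},{"fingers":1,"delta_pos":[-0.0065,0.002,0.0007],"turn":0},{"fingers":1,"delta_pos":[-0.01,0.0035,0.0007],"turn":0},{"fingers":1,"delta_pos":[-0.0135,0.0045,0.0007],"turn":0},{"fingers":1,"delta_pos":[-0.017,0.0055,0.0007],"turn":0},{"fingers":1,"delta_pos":[-0.0205,0.007,0.0007],"turn":0},{"fingers":1,"delta_pos":[-0.024,0.008,0.0007],"turn":0},{"fingers":1,"delta_pos":[-0.0275,0.0095,0.0007],"turn":0},{"fingers":1,"delta_pos":[-0.031,0.0105,0.0007],"turn":0}]';python3 -m pendant '[{"fingers":1,"delta_pos":[0,0,0],"turn":0},{"fingers":1,"delta_pos":[0,0,0],"turn":0},{"fingers":1,"delta_pos":[0,0,0],"turn":0}]';  python3 - <<'E'
from h import *
where()
im=imaging.get_image("scene")[:,:,::-1]; cv2.imwrite("pics/scene_s6.png",im)
g=cv2.cvtColor(im,cv2.COLOR_BGR2GRAY)
p,R,s=tool(); print("pred ball",w2px("scene",p+R@BO),"seam5",w2px("scene",caseX(CASE,(-18,-66,60))[0]))
u,v=w2px("scene",p+R@BO).round().astype(int); print(u,v); print(g[v-8:v+8,u-11:u+11])
E
```

```text
t: 21.7
eef_pos: [454.4, 59.8, 91.0]
tool_rot: [0.9, 0.436, 0.0, 0.0]
wrist_force: [1.1, 1.4, 1.3]
finger_gap: 0.346
grasp_force: 30.0
t: 22.0
eef_pos: [454.4, 59.8, 90.9]
tool_rot: [0.9, 0.436, -0.0, 0.0]
wrist_force: [0.7, -0.8, 0.5]
finger_gap: 0.343
grasp_force: 30.0
ball in case [-17.9 -65.9  57.9] F [ 0.7 -0.8  0.5] t 22.0
0 delta [ 0.1362 -0.0124 -0.0022]
1 delta [ 0.1052 -0.0009 -0.0021]
2 delta [ 0.0743  0.0106 -0.0021]
3 delta [ 0.0618 -0.0231 -0.0021]
4 delta [ 0.0308 -0.0116 -0.0021]
5 delta [-0.0001 -0.0001 -0.0021]
pred ball [277.0452 211.1013] seam5 [277.0548 210.4712]
277 211
[[122 121 121 121 121 121 121 122 121 117  94  63  62  92 114 118 118 118
  117 119 118 118]
 [125 127 128 125 121 120 121 121 121 116  92  63  63  92 113 117 117 117
  116 118 116 118]
 [141 146 151 146 129 120 119 117 117 110  87  61  64  96 114 117 118 118
  116 117 118 117]
 [165 171 176 170 150 124 115 105  97  89  70  55  65  98 113 117 118 117
  117 116 117 117]
 [180 183 185 182 167 135 111  85  61  47  43  50  62  92 111 117 117 118
  117 118 117 117]
 [185 185 185 185 176 151 123  87  4
[... 287 characters left out ...]
8  41  38  39  67 101 114 117
  118 117 118 117]
 [180 186 184 185 185 182 181 174 144  84  40  30  27  26  51  87 110 118
  118 118 117 117]
 [164 178 184 184 185 183 182 173 139  94  49  26  22  24  36  69 102 114
  118 118 119 121]
 [147 158 176 183 184 185 182 174 150 116  69  31  19  20  24  53  89 110
  119 125 132 141]
 [162 135 156 177 184 184 184 179 170 144  95  46  21  21  22  41  75 107
  129 148 160 169]
 [188 139 132 171 183 184 184 182 179 168 133  72  28  18  19  31  66 110
  150 175 182 185]
 [197 149 122 163 181 184 184 183 181 179 161 107  47  22  19  28  57 113
  165 185 188 188]
 [195 145 116 155 179 184 184 183 183 181 175 140  77  32  25  26  43  95
  154 183 189 189]]
```

The ball reads at the far end, on seam5 (about (277,210) in the picture). I lift off gently, carry the wand to free space near (440,-120), and lower it.

```bash
python3 -m pendant '[{"fingers":1,"delta_pos":[0,0,-0.004],"turn":0},{"fingers":1,"delta_pos":[0,0,-0.009],"turn":0},{"fingers":1,"delta_pos":[0,0,-0.016],"turn":0},{"fingers":1,"delta_pos":[0,0,-0.03],"turn":0},{"fingers":1,"delta_pos":[0,0,-0.05],"turn":0},{"fingers":1,"delta_pos":[-0.03,0.02,-0.06],"turn":0},{"fingers":1,"delta_pos":[-0.06,0.04,-0.06],"turn":0},{"fingers":1,"delta_pos":[-0.09,0.06,-0.06],"turn":0},{"fingers":1,"delta_pos":[-0.12,0.08,-0.06],"turn":0},{"fingers":1,"delta_pos":[-0.15,0.1,-0.06],"turn":0}]'
python3 -m pendant '[{"fingers":1,"delta_pos":[0,0,0.03],"turn":0},{"fingers":1,"delta_pos":[0,0,0.06],"turn":0},{"fingers":1,"delta_pos":[0,0,0.09],"turn":0},{"fingers":1,"delta_pos":[0,0,0.105],"turn":0},{"fingers":1,"delta_pos":[0,0,0.11],"turn":0},{"fingers":1,"delta_pos":[0,0,0.115],"turn":0},{"fingers":1,"delta_pos":[0,0,0.12],"turn":0},{"fingers":1,"delta_pos":[0,0,0.12],"turn":0}]'
python3 -m pendant '[{"fingers":1,"delta_pos":[0,0,0.005],"turn":0},{"fingers":1,"delta_pos":[0,0,0.01],"turn":0},{"fingers":1,"delta_pos":[0,0,0.015],"turn":0},{"fingers":1,"delta_pos":[0,0,0.015],"turn":0}]'
```

```text
t: 23.05
eef_pos: [439.3, -120.7, 151.5]
tool_rot: [0.9, 0.436, 0.0, 0.0]
wrist_force: [0.6, 0.6, -0.6]
finger_gap: 0.341
grasp_force: 30.0
t: 23.85
eef_pos: [440.0, -119.6, 31.4]
tool_rot: [0.9, 0.436, 0.0, 0.0]
wrist_force: [-0.5, 0.3, 0.7]
finger_gap: 0.345
grasp_force: 30.0
t: 24.25
eef_pos: [439.7, -119.8, 15.5]
tool_rot: [0.9, 0.436, -0.0, -0.0]
wrist_force: [-2.1, -1.3, 2.3]
finger_gap: 0.342
grasp_force: 30.0
```

It pivots flat at low force. I lower it the rest of the way, then release and withdraw.

```bash
python3 -m pendant '[{"fingers":1,"delta_pos":[0,0,0.003],"turn":0},{"fingers":1,"delta_pos":[0,0,0.006],"turn":0},{"fingers":1,"delta_pos":[0,0,0.009],"turn":0},{"fingers":1,"delta_pos":[0,0,0.011],"turn":0},{"fingers":1,"delta_pos":[0,0,0.011],"turn":0},{"fingers":1,"delta_pos":[0,0,0.011],"turn":0}]'
python3 -m pendant '[{"fingers":0.3,"delta_pos":[0,0,0],"turn":0},{"fingers":0.3,"delta_pos":[0,0,0],"turn":0},{"fingers":0.3,"delta_pos":[0,0,0],"turn":0},{"fingers":0.3,"delta_pos":[0,0,0],"turn":0},{"fingers":0.3,"delta_pos":[0,0,0],"turn":0},{"fingers":0.3,"delta_pos":[0,0,0],"turn":0}]'
python3 -m pendant '[{"fingers":0.3,"delta_pos":[0,0,-0.02],"turn":0},{"fingers":0.3,"delta_pos":[0,0,-0.05],"turn":0},{"fingers":0.3,"delta_pos":[0,0,-0.1],"turn":0},{"fingers":0.3,"delta_pos":[0,0,-0.15],"turn":0},{"fingers":0.3,"delta_pos":[0,0,-0.2],"turn":0},{"fingers":0.3,"delta_pos":[0,0,-0.2],"turn":0},{"fingers":0.3,"delta_pos":[0,0,-0.2],"turn":0}]'
python3 - <<'E'
from h import *
im=imaging.get_image("scene")[:,:,::-1]
cv2.imwrite("pics/final.png",np.clip(1.3*cv2.resize(im[100:330,100:400],None,fx=2.6,fy=2.6,interpolation=2).astype(float),0,255).astype(np.uint8))
# direction check by ray-plane at flat height
print(w2px("scene",[440,-120,15]))
E
```

```text
t: 24.85
eef_pos: [440.0, -119.7, 4.9]
tool_rot: [0.9, 0.436, 0.0, 0.0]
wrist_force: [-1.6, -1.3, 1.8]
finger_gap: 0.34
grasp_force: 30.0
t: 25.45
eef_pos: [439.8, -119.5, 5.0]
tool_rot: [0.9, 0.436, -0.0, -0.0]
wrist_force: [0.3, -0.1, 0.2]
finger_gap: 0.688
grasp_force: 0.0
t: 26.15
eef_pos: [440.2, -119.7, 206.2]
tool_rot: [0.9, 0.436, 0.001, 0.001]
wrist_force: [-0.2, 0.2, -0.1]
finger_gap: 0.702
grasp_force: 0.0
[248.8304 164.1442]
```

View pics/final.png

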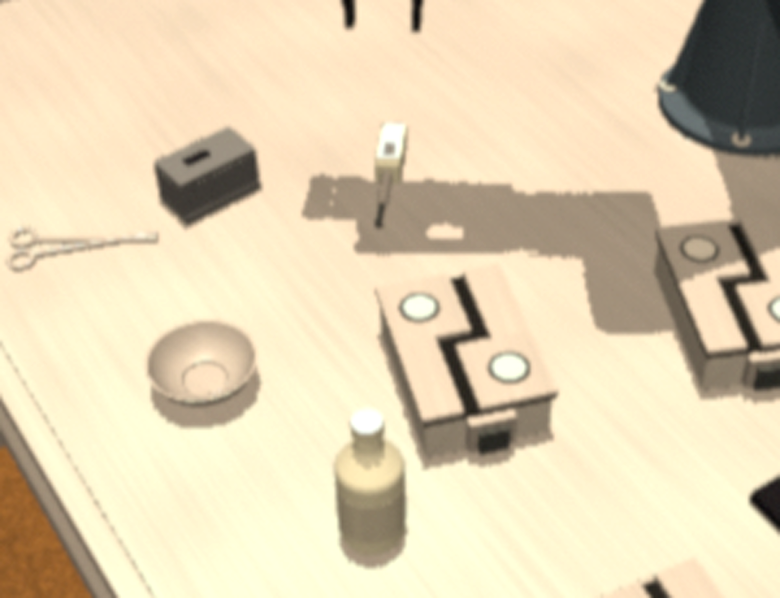

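The wand lies flat, handle at (392,150) and ball at (379,222), clear of the case and dock. The bottle, dish and forceps look untouched.

```bash
python3 -c "
from h import *
print(w2px('scene',[501,-42.5,15]), w2px('scene',[501,-42.5,5])); print(bot.finish_job())"
```

```text
[245.2011 185.9266] [245.3045 188.5526]
the job is handed in; nothing more can be done
None
```

I handed the job in at about 26 s: the channel was followed from the latch end round both bends to the bail end with the wand held by its handle, which is now flat on the trolley top. The bottle, forceps and dish look unmoved; contact dipped to about zero near seam4 (ball still down in the channel by my estimate), and the judge returned no result.

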